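# Push a worn brake pad through the gravity flap of the scrap bin

### The job

Push the worn brake pad along the aluminium tray with your fingertips, under the yellow flap of the red scrap bin, until it drops inside; then draw the fingers back out so that the flap swings fully shut. Slide the pad only, do not pick it up, and leave the other things on the bench as they stand.

Things in the scene. Friction and masses are not known exactly. Their poses are not given: they have to be found in the camera images.
- bin: Red steel scrap bin, feed tray in front, fixed to the bench. Origin on the bench under the middle of the doorway; x points from the tray into the bin (the way to push), z up. In this frame, mm: tray top z = 90, its open outer end x = -235; tray lips 10 high, inner faces y = +-70. Bin behind the doorway: sides y = +-90, back x = 240, floor z = 6, fixed clear roof, top z = 166.
- mouth (a point): Middle of the doorway at tray height (bin frame 0, 0, 90 mm; axes as the bin's). Doorway 140 mm wide and 66 high; above it a lintel bar, bin frame z = 156 to 166, x = -5 to +5. The pad's rear end must reach this plane or some 10 mm beyond; upright fingers meet the lintel just before: lean the tool 25 to 40 degrees, fingertips ahead, to reach under it.
- sill_edge (a point): Middle of the tray's inner end (bin frame 40, 0, 90 mm). Here the flat tray stops with an 84 mm drop to the bin's floor; the pad tips in by itself once its middle is past this edge.
- flap (a joint): Yellow steel flap in the doorway, 130 mm wide, 63 long, 120 g, hinged at its top edge under the lintel (bin frame x = 0, z = 156 mm). Swings inwards only, closes by its own weight. Angle in rad: 0 hanging shut, up to 1.45 open inwards. The advancing pad pushes it open (under 2 N).
- pad: Worn brake pad lying flat on the tray: steel back plate 84 x 48 x 6 mm below, black lining 80 x 44 x 12 mm on it, 18 mm high in all, about 250 g. Origin at the centre of its underside, x along its 84 mm length, z up. At the start x points roughly the way of the bin's x, within 0.4 rad.
- spray: Spray can, 64 mm across, 190 mm tall, standing on the bench; leave alone. Origin at the centre of its underside.
- bearing: Steel bearing ring, 72 mm across, 24 mm high, on the bench; leave alone. Origin at the centre of its underside.
- jar: Jar with black cap, 66 mm across, 85 mm tall, on the bench; leave alone. Origin at the centre of its underside.
- socket: Steel wrench socket, 30 mm across, 42 mm tall, on the bench; leave alone. Origin at the centre of its underside.
Things that resemble listed ones, but are neither listed nor needed, are in the scene too. What is shaped like the pad but blue or brown is not meant.

How it is judged:
By the outcome, as a careful person would: the job done as asked, in the order asked, and still so for the second after the job is handed in, with the robot touching nothing.
It also fails if it takes over 38 s, if anything falls off the work surface, if the arm or the gripper's body presses on something with over 40 N, if the wrist force passes 120 N, or if a joint passes its speed limit or range.

### The arm

A 6-joint arm with a two-finger parallel gripper is mounted at the origin on the work surface. World frame = base frame: x ahead of the robot, y to its left, z up, the work surface at z = 0. Lengths are in m, angles in rad, forces in N, time in s.
With the tool pointing down it reaches from about 0.375 to 0.9 m from the base axis. Payload 3.1 kg.
Tool frame: the origin (TCP) lies on the centre line of the jaws, within the pads' length; the fingertips stand 14 mm ahead of it and the grasp point (between the pads) lies 5 mm behind it; y points along the fingers, z is the direction in which the jaws open and shut, and the axes are right-handed (so a half turn about y gives the same grasp; the last joint's range is limited). The gripper opens to 87 mm and grips with 3 to 60 N. Pads are 19 mm wide; open, the fingers measure 117 mm over their backs; the gripper's body (75 mm by 190 mm) begins 51 mm behind the grasp point.
Start: joints at [-1.433, 0.527, 1.433, -0, 1.181, -0.178], TCP at [0.194, -0.594, 0.237] pointing down, gripper open.
Joint ranges: [-3.08, 3.08], [-0.75, 2.2], [0.22, 2.44], [-1.43, 4.57], [0, 2.65], [-2.85, 2.85]. Speed limits (rad/s): [2.79, 2.79, 3.14, 3.14, 3.14, 3.14].

### API

Orientations are given as a unit quaternion [x, y, z, w].
In Python, from rig import robot, vision gives the robot as it stands.
- The arm moves only by the shell command python3 -m crank 'ROWS' [FORCE]. ROWS is JSON, a list of rows, each a list of 7 numbers: the shift along the tool's x, y, z as a fraction of full scale, then the turn, a rotation vector about the tool's x, y, z as a fraction of full scale, then the gripper command: -1 is shut, 1 is fully open, values between are in proportion. In form: [[x, y, z, wx, wy, wz, grip], ...]. A call has 1 to 10 rows; each row is the pose to reach, as a shift and turn from the pose commanded when the call began, along the tool's axes at that moment, turning the shorter way round; what a row does not reach only later rows make up. Full scale, the value 1, is 50 cm for a shift and pi rad for a turn. A row lasts 1/8 s, in which the tool goes at most 62.5 mm and 10.7 degrees, less where a joint would pass 70% of its speed; a pose out of reach is approached as far as the arm can. A call with a number of a shift or a turn outside -1 to 1 is refused whole. A call with a gripper value outside its range is refused whole. The fingers move at their own pace and stop on an object; FORCE is the grip in N (left out, the last holds). Time passes only in rows, so rows that repeat a pose let the fingers close. It gives the time, the measured TCP pose, the force and the opening at its end, in the units of the state.
- robot.get_obs(): the state, without advancing time (a new reading comes with each control period).
- vision.camera(name): name is "scene" or "top" or "wrist"; returns the picture (400x640x3 uint8, blue, green, red); there is no depth.
- vision.camera_info(name): a dict with "vfov" (degrees; the focal length in pixels is half the picture's height over the tangent of half this angle, whatever the lens; pixels are square), "cx", "cy" (the principal point, pixels), "world_from_camera" (4x4, takes a point from camera to world coordinates); the wrist camera has in their place "tool_from_camera" (4x4, takes a point from camera to tool coordinates, whose origin is the TCP and whose axes are the tool frame's). Camera axes: x right, y up, looking along -z (the intrinsics and any distortion apply to the point x, -y, -z); pixel columns grow to the right and rows downward; lengths in m; the calibration is good to about 2 mm. The wrist camera is an equidistant fisheye: a pixel r from the principal point sees the ray r / f radians off the axis. A picture is of the moment at which its call begins: read the wrist's pose just before it. camera_info takes no time and is no camera call.
- robot.hand_in(): hands the job in, once; it reports no verdict.
The state is a dict: "time": time; "q": joint angles; "joint_velocities": joint speeds; "joint_torque": joint torques, N m; "position": TCP position; "tool_rot": TCP orientation; "ft_force": force on the tool from outside, world axes, zero at the start; "moment": the same for the moment, N m; "grip_width": finger opening in m.
Only numpy, scipy, OpenCV 4.12 (cv2) and the standard library are available. Lean on these libraries where they do the work, as an engineer would, in place of code of your own. Each camera call takes 0.05 s, during which the arm holds its last target.

## Working session

There is one attempt and no reset: what is moved stays moved. The work goes in short steps, Python scripts to look and compute and a shell command to move; the robot and the scene stay as the last step left them, time stands still between calls to the robot, and variables do not carry over. Pictures are saved under pics/ and viewed, and the job is handed in when it is done.

```bash
ls; mkdir -p pics; python3 - <<'E'
from rig import robot, vision
import cv2
o=robot.get_obs()
for k,v in o.items(): print(k,v)
for n in ("scene","top","wrist"):
    im=vision.camera(n); cv2.imwrite(f"pics/{n}0.png",im); print(n,vision.camera_info(n))
E
```

```text
pics
time 0.0
q [-1.43352057e+00  5.28484879e-01  1.43389361e+00  1.14942832e-05
  1.18136965e+00 -1.78467929e-01]
joint_velocities [ 2.28755699e-04  8.48748118e-04  8.21435064e-04  7.24878510e-04
  5.06804352e-04 -7.18805071e-05]
joint_torque [ 6.41297584e-05 -4.40043461e+01 -1.76589292e+01  6.33578910e-02
  5.82526345e-02 -1.65966076e-04]
position [ 0.19403104 -0.59339091  0.23556286]
tool_rot [-0.11114807  0.69907495 -0.69755127  0.11118698]
ft_force [0.24573054 0.58865903 0.43271513]
moment [-0.00549246 -0.00030688 -0.02190861]
grip_width 0.08711991245145233
scene {'vfov': 48.13171033489268, 'cx': 322.806694176254, 'cy': 201.68884775814038, 'world_from_camera': array([[ 0.62489189, -0.43288918,  0.64970538,  1.1806355 ],
       [ 0.78070738,  0.34912395, -0.5182745 , -0.61039837],
       [-0.00247228,  0.83109531,  0.55612451,  0.64728605],
       [ 0.        ,  0.        ,  0.        ,  1.        ]])}
top {'vfov': 51.32982165497217, 'cx': 323.06857979683, 'cy': 200.23182631699174, 'world_from_camera': array([[ 0.00229475,  0.99941346, -0.03416833,  0.50578208],
       [-0.99979005,  0.00298865,  0.02027113, -0.08407123],
       [ 0.02036136,  0.03411464,  0.99921049,  1.01554254],
       [ 0.        ,  0.        ,  0.        ,  1.        ]])}
wrist {'vfov': 65.70646984690485, 'cx': 317.0050073145039, 'cy': 202.8137874000638, 'tool_from_camera': array([[ 6.09605088e-04, -9.58835720e-01, -2.83960721e-01,
        -7.88015877e-02],
       [-3.36637937e-04,  2.83960561e-01, -9.58835902e-01,
        -1.48015728e-01],
       [ 9.99999758e-01,  6.80103196e-04, -1.49676676e-04,
         2.47359811e-04],
       [ 0.00000000e+00,  0.00000000e+00,  0.00000000e+00,
         1.00000000e+00]])}
```

View pics/scene0.png

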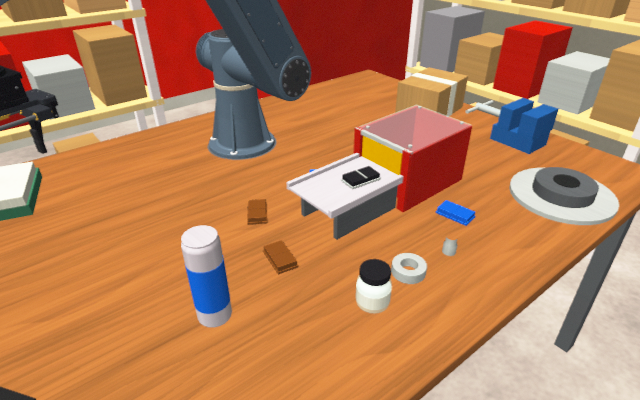

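View pics/top0.png

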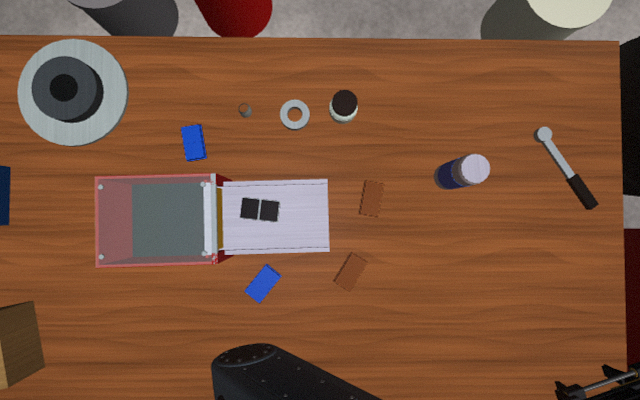

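View pics/wrist0.png

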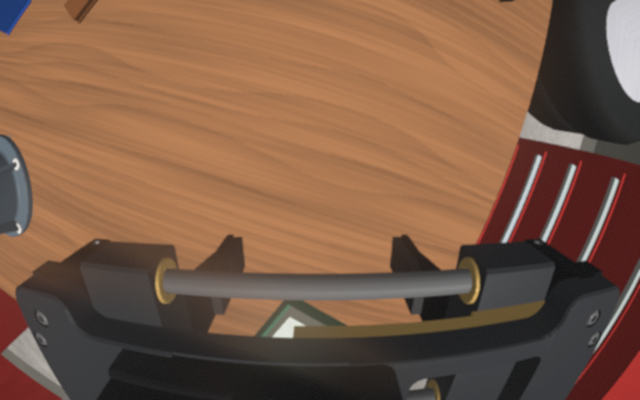

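The scene view shows the tray with the black pad (360,177) in front of the yellow flap (382,155). In the top view the pad is at (260,209) on the white tray, whose corners are near (328,180), (329,251) and (222,181). The bin lies to the left, towards +y. Next I'll measure.

```bash
cat > h.py <<'E'
import numpy as np, cv2
from rig import robot, vision
def ray(name,u,v):
    c=vision.camera_info(name); f=200/np.tan(np.radians(c["vfov"]/2)); T=c["world_from_camera"]
    d=T[:3,:3]@np.array([(u-c["cx"])/f,-(v-c["cy"])/f,-1]); return T[:3,3],d
def plane(name,u,v,z):
    p,d=ray(name,u,v); return p+d*(z-p[2])/d[2]
def proj(name,P):
    c=vision.camera_info(name); f=200/np.tan(np.radians(c["vfov"]/2)); T=c["world_from_camera"]
    q=T[:3,:3].T@(np.asarray(P)-T[:3,3]); return c["cx"]+f*q[0]/-q[2], c["cy"]-f*q[1]/-q[2]
E
python3 - <<'E'
from h import *
im=cv2.imread("pics/top0.png"); hsv=cv2.cvtColor(im,cv2.COLOR_BGR2HSV)
m=((hsv[...,1]<45)&(hsv[...,2]>120)).astype(np.uint8); m[:, :215]=0; m[:170]=0;m[262:]=0;m[:,335:]=0
cs=max(cv2.findContours(m,0,2)[0],key=cv2.contourArea); r=cv2.minAreaRect(cs); print("tray",r,cv2.boundingRect(cs)); print(cv2.boxPoints(r))
for v in range(176,256,6):
    xs=np.where(m[v])[0]; print(v,xs.min() if len(xs) else None,xs.max() if len(xs) else None,end='; ')
k=((hsv[...,2]<75)).astype(np.uint8); k[:195]=0;k[226:]=0;k[:,:234]=0;k[:,284:]=0
pts=cv2.findNonZero(k); r2=cv2.minAreaRect(pts); print("\npad",r2); 
for q in cv2.boxPoints(r2): print(q,plane("top",*q,.108)*1000)
print("padc",plane("top",*r2[0],.108)*1000)
big=cv2.resize(im[165:275,85:345],None,fx=3,fy=3,interpolation=cv2.INTER_CUBIC); cv2.imwrite("pics/topc.png",big)
im=cv2.imread("pics/scene0.png"); cv2.imwrite("pics/scenec.png",cv2.resize(im[95:245,270:480],None,fx=3.8,fy=3.8,interpolation=cv2.INTER_CUBIC))
E
```

```text
tray ((271.0140380859375, 216.46974182128906), (73.05699920654297, 114.1581039428711), 88.2901840209961) (215, 179, 115, 76)
[[212.87048 181.6606 ]
 [326.97778 178.25441]
 [329.1576  251.27888]
 [215.0503  254.68507]]
176 215 215; 182 215 327; 188 215 327; 194 215 327; 200 215 327; 206 215 327; 212 215 327; 218 215 328; 224 215 328; 230 215 328; 236 215 328; 242 215 328; 248 215 329; 254 225 238; 
pad ((259.1036682128906, 209.06704711914062), (36.2215461730957, 19.325519561767578), 6.340191841125488)
[240.03659 216.6707 ] [500.57705538  77.68503902 108.        ]
[242.17075 197.4634 ] [542.31191094  73.44181818 108.        ]
[278.17075 201.4634 ] [533.84055576  -4.71971085 108.        ]
[276.0366 220.6707] [ 4.92060249e+02 -3.39635941e-01  1.08000000e+02]
padc [517.18300509  36.54659259 108.        ]
```

View pics/topc.png

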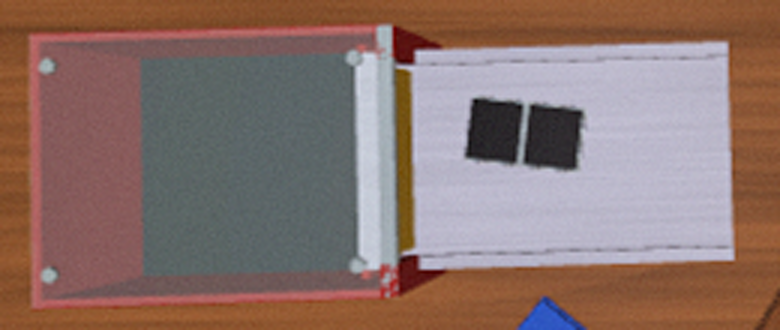

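View pics/scenec.png

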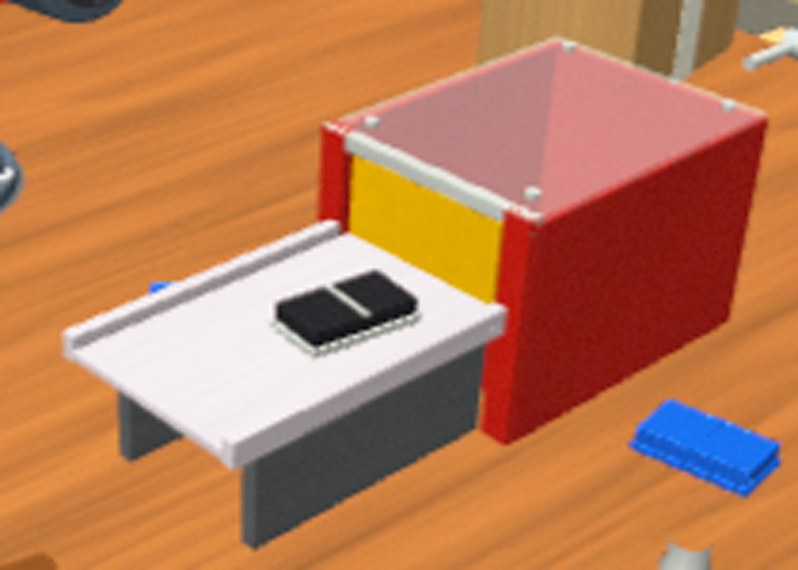

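```bash
python3 - <<'E'
from h import *
C=lambda x,y:(85+x/3-.33,165+y/3-.33)
P=lambda x,y,z:plane("top",*C(x,y),z)[:2]*1000
o1,o2=P(728,41,.1),P(734,261,.1); b1,b2=P(30,35,.166),P(34,307,.166)
l=[P(415,64,.1),P(728,54,.1),P(420,257,.1),P(732,248,.1)]
print("outer",o1,o2,"w",np.hypot(*(o1-o2)),"back",b1,b2,np.hypot(*(b1-b2)),"lips",l)
a=(o1+o2)/2;b=(b1+b2)/2; d=b-a; print(np.hypot(*d)); 
for nm,v in(("axis",d),("end",(o2-o1)@np.array([[0,1],[-1,0]])),("back",(b2-b1)@np.array([[0,1],[-1,0]])),("lip1",l[0]-l[1]),("lip2",l[2]-l[3])): print(nm,np.degrees(np.arctan2(v[1],v[0])))
d/=np.hypot(*d)
print("orig",a+d*235, b-d*240)
# pad corners of lining
for c in [(473,97),(584,109),(578,170),(465,157)]: print(P(*c,.108))
# scene check
for n,p in [("scene outer lips",(65,340)),("",(230,455))]:
    print(plane("scene",270+p[0]/3.8,95+p[1]/3.8,.1)*1000)
print(plane("scene",270+345/3.8,95+140/3.8,.166)*1000,plane("scene",270+505/3.8,95+212/3.8,.166)*1000, [plane("scene",270+x/3.8,95+y/3.8,.108)*1000 for x,y in((277,312),(316,343),(417,297),(378,270))])
E
```

```text
outer [ 585.44215121 -111.95057497] [ 424.27083093 -116.65153868] w 161.2398633706768 back [581.84233741 361.18461232] [399.22244728 354.73276695] 182.7338243980613 lips [array([567.65704335, 116.93494327]), array([ 575.86427324, -111.96920572]), array([427.05943635, 111.84458388]), array([ 433.7409197 , -115.17157323])]
472.47692846179024
axis 91.7373042517794
end -88.3292992981319
back -87.97661785621659
lip1 92.05342842108698
lip2 91.6858285422194
orig [497.73198827 120.59092145] [497.80848031 118.06900969]
[543.31405557  73.09136048]
[534.85016314  -7.24728564]
[490.61996277  -3.1683503 ]
[499.8539697   78.47106649]
[ 432.61459546 -120.0604196   100.        ]
[ 590.03102704 -118.58021491  100.        ]
[431.45678874 110.2699501  166.        ] [569.11078647 116.13469513 166.        ] [array([498.9513185 ,  -5.79032251, 108.        ]), array([541.42930782, -11.43645229, 108.        ]), array([540.28587047,  74.85367435, 108.        ]), array([499.6788404 ,  79.77583425, 108.        ])]
```

```bash
cat >> h.py <<'E'
from scipy.spatial.transform import Rotation as R
O=np.array([.498,.1185,0]); A=np.radians(91.8)
RB=R.from_euler('z',A).as_matrix()
def pose(xb,yb,zc,lean,s):
    """front corner of fingertip at bin xb, tip centre lateral yb, back (lowest) corner height zc; lean rad; s=+-1 : tool x along +-forward"""
    c,sn=np.cos(lean),np.sin(lean)
    ty=np.array([sn,0,-c]); fx=np.array([c,0,sn]); tx=s*fx; tz=np.cross(tx,ty)
    M=RB@np.stack([tx,ty,tz],1)
    tipz=zc+.0095*sn
    tip=np.array([xb-.0095*c,yb,tipz]); tcp=tip-.014*ty
    return O+RB@tcp,M
def row(P,M):
    o=robot.get_obs(); M0=R.from_quat(o["tool_rot"]).as_matrix(); 
    print("t",o["time"],"shift",np.round(M0.T@(P-o["position"])/.5,4),"turn",np.round(R.from_matrix(M0.T@M).as_rotvec()/np.pi,4),"tcp tgt",P.round(4))
def state():
    o=robot.get_obs(); M=R.from_quat(o["tool_rot"]).as_matrix()
    tip=RB.T@(o["position"]+.014*M[:,1]-O); fx=RB.T@M[:,0]; fx*=np.sign(fx[0])
    print("t",round(o["time"],2),"tip bin mm",(tip*1000).round(1),"front corner",((tip+.0095*fx)*1000).round(1),"low",round((tip-.0095*fx)[2]*1000,1),"F",o["ft_force"].round(1),"w",round(o["grip_width"]*1000,1),"q",o["q"].round(2))
E
python3 - <<'E'
from h import *
print(R.from_quat(robot.get_obs()["tool_rot"]).as_matrix().round(3)); state()
for s in(1,-1): row(*pose(-.165,-.016,.20,np.radians(32),s))
E
```

```text
[[-0.951 -0.     0.311]
 [-0.311  0.002 -0.951]
 [-0.    -1.    -0.002]]
t 0.15 tip bin mm [-702.1  326.2  221.8] front corner [-699.5  317.   221.8] low 221.8 F [ 0.2 -0.3 -0.5] w 86.8 q [-1.43  0.53  1.43  0.    1.18 -0.18]
t 0.15 shift [-0.9495  0.0394 -0.8094] turn [-0.1639  0.5732 -0.1228] tcp tgt [ 0.5197 -0.0614  0.2169]
t 0.15 shift [-0.9495  0.0394 -0.8094] turn [-0.1138 -0.3982  0.1519] tcp tgt [ 0.5197 -0.0614  0.2169]
```

```bash
python3 -m crank '[[-0.95,0.039,-0.81,-0.114,-0.398,0.152,-0.68],[-0.95,0.039,-0.81,-0.114,-0.398,0.152,-0.68],[-0.95,0.039,-0.81,-0.114,-0.398,0.152,-0.68],[-0.95,0.039,-0.81,-0.114,-0.398,0.152,-0.68],[-0.95,0.039,-0.81,-0.114,-0.398,0.152,-0.68],[-0.95,0.039,-0.81,-0.114,-0.398,0.152,-0.68],[-0.95,0.039,-0.81,-0.114,-0.398,0.152,-0.68],[-0.95,0.039,-0.81,-0.114,-0.398,0.152,-0.68],[-0.95,0.039,-0.81,-0.114,-0.398,0.152,-0.68],[-0.95,0.039,-0.81,-0.114,-0.398,0.152,-0.68]]' 20; python3 - <<'E'
from h import *
state(); row(*pose(-.165,-.016,.20,np.radians(32),-1))
E
```

```text
time: 1.4
position: [0.5208, -0.0599, 0.2167]
tool_rot: [-0.353, 0.613, -0.334, 0.623]
ft_force: [1.7, -0.2, 0.6]
grip_width: 0.0144
t 1.4 tip bin mm [-171.7  -17.2  204.8] front corner [-163.6  -17.2  209.8] low 199.8 F [ 1.7 -0.2  0.6] w 14.4 q [-0.58  0.53  1.64  0.46  1.34 -0.81]
t 1.4 shift [ 0.0021 -0.0019 -0.0025] turn [-0.     -0.0003  0.0004] tcp tgt [ 0.5197 -0.0614  0.2169]
```

```bash
python3 - <<'E'
from h import *
cv2.imwrite("pics/w1.png",vision.camera("wrist")); row(*pose(-.150,-.016,.0925,np.radians(32),-1)); state()
cv2.imwrite("pics/s1.png",vision.camera("scene")[60:260,220:500].repeat(2,0).repeat(2,1))
E
```

```text
t 1.45 shift [ 0.1045  0.1896 -0.0068] turn [ 0.0003  0.0012 -0.0016] tcp tgt [ 0.5192 -0.0464  0.1094]
t 1.45 tip bin mm [-164.5  -19.3  205.6] front corner [-156.4  -19.2  210.7] low 200.6 F [2.1 2.7 1.4] w 14.4 q [-0.57  0.53  1.64  0.47  1.34 -0.8 ]
```

View pics/w1.png

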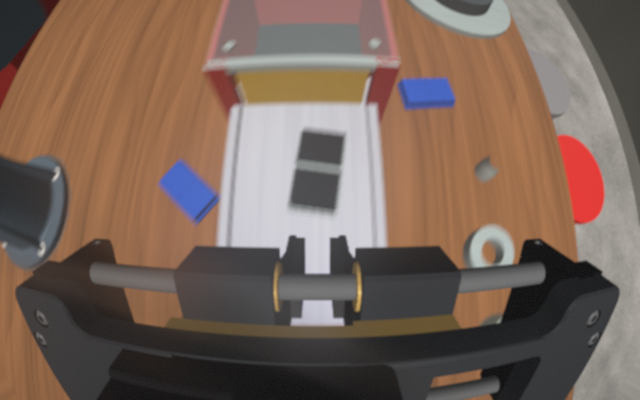

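View pics/s1.png

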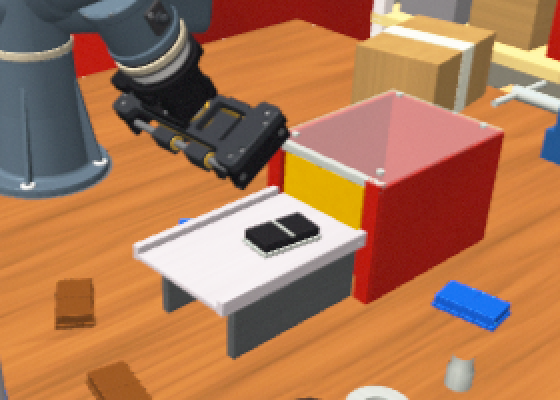

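The wrist view shows the fingers, with a gap centre near (320,260), squared to the tray behind the pad, whose rear edge is near (313,210). The scene view shows nothing touched. Now I'll descend in two parts.

```bash
python3 - <<'E'
from h import *
row(*pose(-.150,-.017,.098,np.radians(32),-1))
E
python3 -m crank '[[0.05,0.08,-0.004,0,0,0,-0.68],[0.098,0.18,-0.007,0,0,0,-0.68],[0.098,0.18,-0.007,0,0,0,-0.68],[0.098,0.18,-0.007,0,0,0,-0.68],[0.098,0.18,-0.007,0,0,0,-0.68]]'; python3 - <<'E'
from h import *
state(); row(*pose(-.150,-.017,.0925,np.radians(32),-1))
E
```

```text
t 1.5 shift [ 9.220e-02  1.832e-01 -1.000e-04] turn [ 0.0012  0.0017 -0.0005] tcp tgt [ 0.5202 -0.0464  0.1149]
time: 2.12
position: [0.5173, -0.0567, 0.1167]
tool_rot: [-0.353, 0.612, -0.335, 0.624]
ft_force: [0.5, 0.4, 0.2]
grip_width: 0.0141
t 2.12 tip bin mm [-168.4  -13.8  104.8] front corner [-160.3  -13.8  109.8] low 99.8 F [0.5 0.4 0.2] w 14.1 q [-0.58  0.68  1.72  0.5   1.13 -0.92]
t 2.125 shift [-0.0097  0.0233  0.0064] turn [-0.0011  0.0003  0.001 ] tcp tgt [ 0.5202 -0.0464  0.1094]
```

```bash
python3 -m crank '[[-0.01,0.022,0,0,0,0,-0.68],[-0.01,0.022,0,0,0,0,-0.68],[-0.01,0.022,0,0,0,0,-0.68]]'; python3 - <<'E'
from h import *
state(); cv2.imwrite("pics/s2.png",vision.camera("scene")[60:260,220:500].repeat(2,0).repeat(2,1)); cv2.imwrite("pics/t2.png",cv2.resize(vision.camera("top")[165:275,85:345],None,fx=3,fy=3))
row(*pose(-.110,-.014,.0925,np.radians(32),-1))
row(*pose(-.010,-.014,.0925,np.radians(32),-1))
E
```

```text
time: 2.5
position: [0.5158, -0.0454, 0.1083]
tool_rot: [-0.353, 0.613, -0.333, 0.624]
ft_force: [-0.1, -0.7, -0.3]
grip_width: 0.0141
t 2.5 tip bin mm [-156.9  -12.7   96.5] front corner [-148.9  -12.7  101.5] low 91.4 F [-0.1 -0.7 -0.3] w 14.1 q [-0.57  0.69  1.73  0.51  1.11 -0.92]
t 2.6 shift [-0.0677  0.0393  0.0024] turn [-0.0001 -0.0001  0.0004] tcp tgt [ 0.5159 -0.0065  0.1094]
t 2.6 shift [-0.2374  0.1451  0.0023] turn [-0.0001 -0.0001  0.0004] tcp tgt [0.5128 0.0935 0.1094]
```

View pics/s2.png

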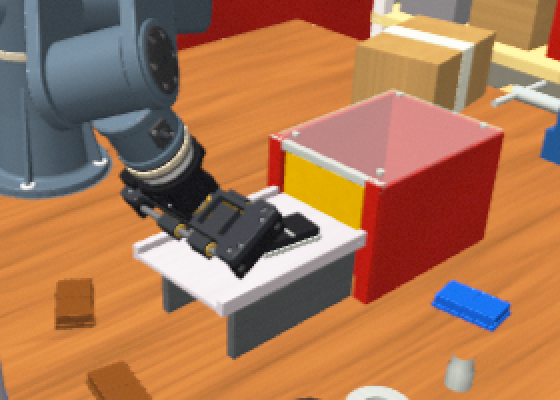

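View pics/t2.png

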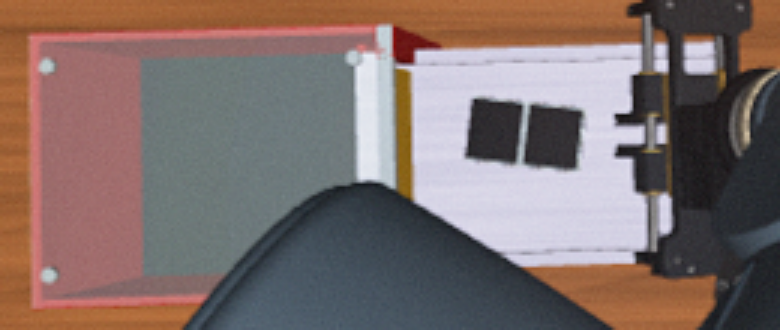

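In both views the fingertips sit on the tray, centred behind the pad and about 20 mm short of it. I'll start pushing gently.

```bash
python3 -m crank '[[-0.015,0.008,0.0,0,0,0,-0.68],[-0.029,0.016,0,0,0,0,-0.68],[-0.043,0.025,0,0,0,0,-0.68],[-0.057,0.034,0,0,0,0,-0.68],[-0.070,0.042,0,0,0,0,-0.68],[-0.084,0.051,0,0,0,0,-0.68],[-0.084,0.051,0,0,0,0,-0.68]]'; python3 - <<'E'
from h import *
state(); cv2.imwrite("pics/w3.png",vision.camera("wrist")); cv2.imwrite("pics/t3.png",cv2.resize(vision.camera("top")[165:275,85:345],None,fx=3,fy=3))
row(*pose(-.010,-.014,.0925,np.radians(32),-1))
E
```

```text
time: 3.48
position: [0.5137, 0.0046, 0.1087]
tool_rot: [-0.353, 0.613, -0.333, 0.623]
ft_force: [-0.3, 0.8, 0.1]
grip_width: 0.0137
t 3.48 tip bin mm [-106.9  -12.1   96.8] front corner [-98.8 -12.1 101.9] low 91.8 F [-0.3  0.8  0.1] w 13.7 q [-0.49  0.68  1.78  0.56  1.06 -0.89]
t 3.575 shift [-0.1525  0.0934  0.0035] turn [ 0.0003 -0.0002  0.0001] tcp tgt [0.5128 0.0935 0.1094]
```

View pics/w3.png

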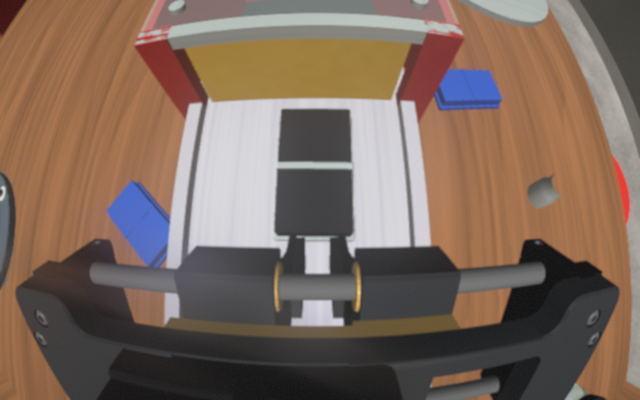

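View pics/t3.png

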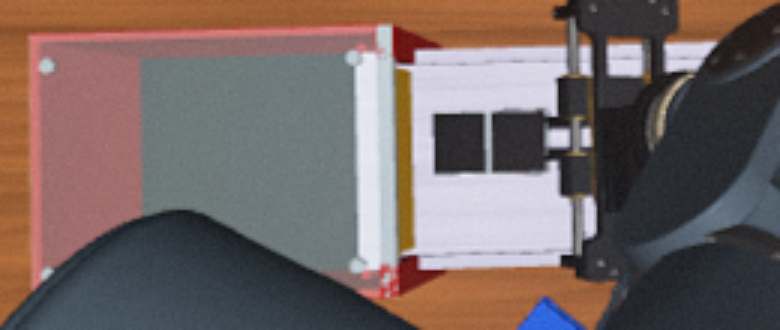

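The pad is now square to the tray and flush against both fingertips: wrist view (315,170), rear edge at row 235. I'll push on.

```bash
python3 -m crank '[[-0.017,0.0105,0,0,0,0,-0.68],[-0.034,0.021,0,0,0,0,-0.68],[-0.051,0.0315,0,0,0,0,-0.68],[-0.068,0.042,0,0,0,0,-0.68],[-0.085,0.0525,0,0,0,0,-0.68],[-0.102,0.063,0,0,0,0,-0.68],[-0.119,0.0735,0,0,0,0,-0.68],[-0.136,0.084,0,0,0,0,-0.68],[-0.144,0.089,0,0,0,0,-0.68],[-0.144,0.089,0,0,0,0,-0.68]]'; python3 - <<'E'
from h import *
state(); cv2.imwrite("pics/w4.png",vision.camera("wrist")); cv2.imwrite("pics/t4.png",cv2.resize(vision.camera("top")[165:275,85:345],None,fx=3,fy=3))
row(*pose(-.0,-.014,.0925,np.radians(32),-1));row(*pose(.010,-.014,.0925,np.radians(32),-1))
E
```

```text
time: 4.82
position: [0.5115, 0.0888, 0.1091]
tool_rot: [-0.353, 0.613, -0.333, 0.624]
ft_force: [0.5, -0.3, -1.0]
grip_width: 0.014
t 4.83 tip bin mm [-22.7 -12.5  97.3] front corner [-14.7 -12.5 102.3] low 92.2 F [ 0.5 -0.3 -1. ] w 14.0 q [-0.34  0.66  1.83  0.64  0.98 -0.82]
t 4.925 shift [-0.0258  0.0154  0.0027] turn [ 0.0001 -0.0003  0.0001] tcp tgt [0.5125 0.1035 0.1094]
t 4.925 shift [-0.0428  0.026   0.0027] turn [ 0.0001 -0.0003  0.0001] tcp tgt [0.5122 0.1135 0.1094]
```

View pics/w4.png

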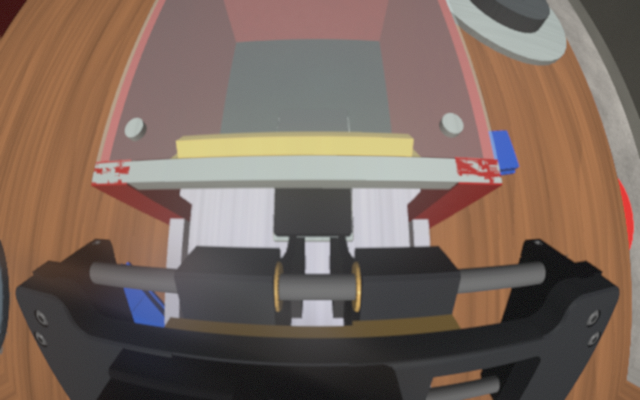

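View pics/t4.png

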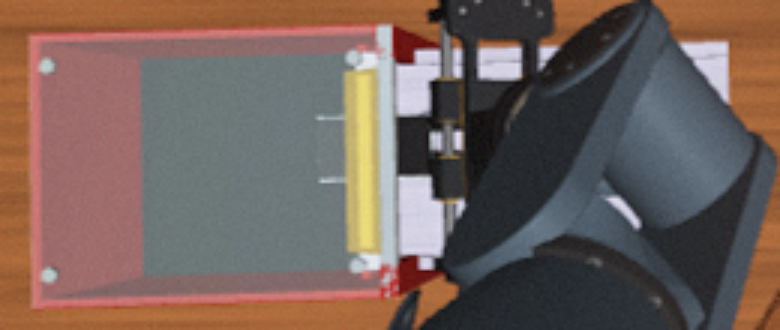

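The flap is lifted (top view, yellow strip at crop x≈360) and the pad is under it. I'll make the last 20 mm slowly.

```bash
python3 -m crank '[[-0.010,0.006,0,0,0,0,-0.68],[-0.020,0.012,0,0,0,0,-0.68],[-0.029,0.018,0,0,0,0,-0.68],[-0.037,0.023,0,0,0,0,-0.68],[-0.037,0.023,0,0,0,0,-0.68]]'; python3 - <<'E'
from h import *
state(); cv2.imwrite("pics/w5.png",vision.camera("wrist")); cv2.imwrite("pics/t5.png",cv2.resize(vision.camera("top")[165:275,85:345],None,fx=3,fy=3))
row(*pose(.010,-.014,.0925,np.radians(32),-1))
E
```

```text
time: 5.55
position: [0.5109, 0.1105, 0.1092]
tool_rot: [-0.353, 0.613, -0.333, 0.624]
ft_force: [-0.0, -0.2, 0.4]
grip_width: 0.0134
t 5.55 tip bin mm [ -0.9 -12.6  97.3] front corner [  7.1 -12.6 102.3] low 92.3 F [-0.  -0.2  0.4] w 13.4 q [-0.3   0.66  1.83  0.66  0.96 -0.8 ]
t 5.65 shift [-0.0055  0.0026  0.0033] turn [ 0.0003 -0.0002  0.    ] tcp tgt [0.5122 0.1135 0.1094]
```

View pics/w5.png

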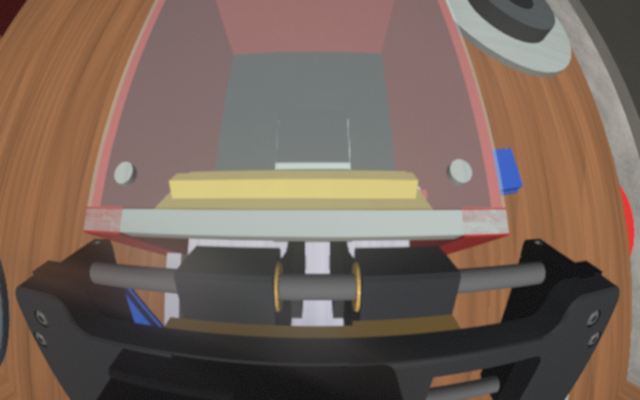

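View pics/t5.png

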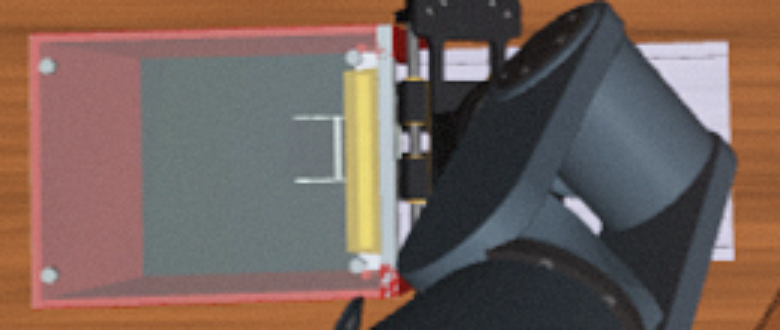

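```bash
python3 -m crank '[[-0.006,0.004,0,0,0,0,-0.68],[-0.006,0.004,0,0,0,0,-0.68]]'; python3 - <<'E'
from h import *
state(); a=vision.camera("wrist"); cv2.imwrite("pics/w6.png",np.vstack([cv2.resize(a[60:240,160:480],None,fx=2,fy=2)[:290]]))
t=vision.camera("top"); cv2.imwrite("pics/t6.png",cv2.resize(t[165:275,85:245],None,fx=4.8,fy=4.8))
B=lambda x,y,z:((np.array(proj("top",O+RB@np.array([x,y,z])))-[85,165])*4.8).round()
print("flat front/mid",B(.091,-.0125+.024,.096),B(.091,-.0125-.024,.096),B(.049,-.0125,.108)); print("floor z12 x=100",B(.1,-.0125,.02))
E
```

```text
time: 5.9
position: [0.5106, 0.1139, 0.1088]
tool_rot: [-0.353, 0.613, -0.333, 0.623]
ft_force: [0.5, 0.5, 0.1]
grip_width: 0.014
t 5.9 tip bin mm [  2.4 -12.4  96.9] front corner [ 10.4 -12.4 102. ] low 91.9 F [0.5 0.5 0.1] w 14.0 q [-0.29  0.66  1.84  0.66  0.96 -0.8 ]
flat front/mid [460. 284.] [458. 179.] [544. 229.]
floor z12 x=100 [490. 233.]
```

View pics/w6.png

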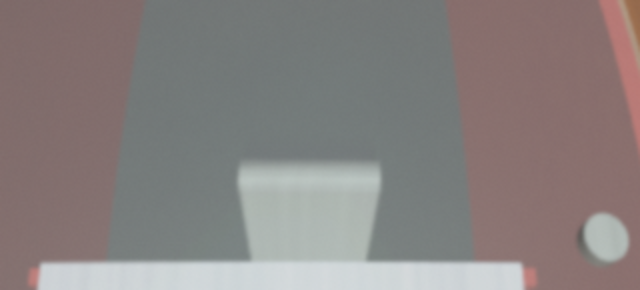

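View pics/t6.png

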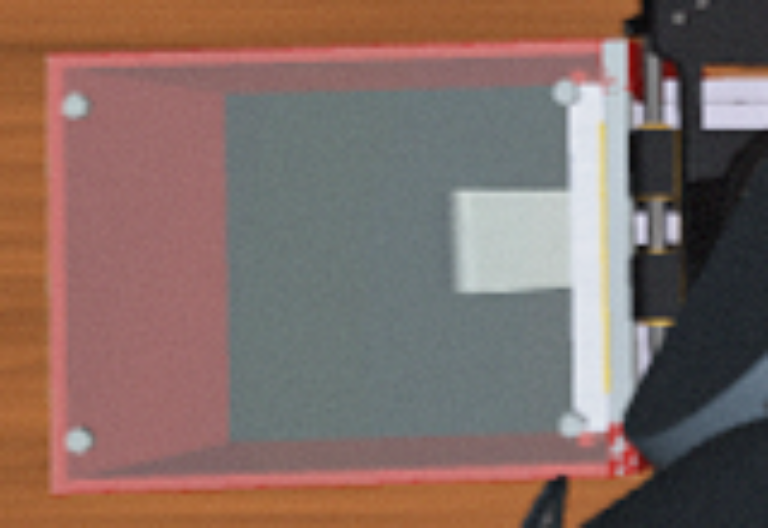

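The pad has dropped into the bin with its steel back up (light rectangle at crop 455–570, 190–290). The flap is resting near the fingers. I'll draw straight back.

```bash
python3 -m crank '[[0.025,-0.016,0,0,0,0,-0.68],[0.05,-0.032,0,0,0,0,-0.68],[0.075,-0.047,0,0,0,0,-0.68],[0.1,-0.063,0,0,0,0,-0.68],[0.14,-0.088,0,0,0,0,-0.68],[0.18,-0.113,0,0,0,0,-0.68],[0.22,-0.14,0,0,0,0,-0.68],[0.22,-0.14,0,0,0,0,-0.68]]'; python3 - <<'E'
from h import *
state(); row(*pose(-.16,-.0125,.20,np.radians(32),-1))
E
```

```text
time: 7.0
position: [0.5158, -0.0192, 0.1101]
tool_rot: [-0.352, 0.613, -0.335, 0.623]
ft_force: [0.6, 0.7, -0.9]
grip_width: 0.0137
t 7.0 tip bin mm [-130.8  -13.5   98.2] front corner [-122.7  -13.5  103.2] low 93.2 F [ 0.6  0.7 -0.9] w 13.7 q [-0.53  0.68  1.76  0.53  1.08 -0.9 ]
t 7.0 shift [-0.0495 -0.2208 -0.0015] turn [-0.0009 -0.0009  0.0006] tcp tgt [ 0.516  -0.0565  0.2169]
```

```bash
python3 -m crank '[[-0.025,-0.11,0,0,0,0,-0.68],[-0.05,-0.22,0,0,0,0,-0.68],[-0.05,-0.22,0,0,0,0,-0.68],[-0.05,-0.22,0,0,0,0,-0.68],[-0.05,-0.22,0,0,0,0,-0.68],[-0.05,-0.22,0,0,0,0,-0.68]]'; python3 - <<'E'
from h import *
state(); cv2.imwrite("pics/w7.png",vision.camera("wrist")); t=vision.camera("top"); cv2.imwrite("pics/t7.png",t); cv2.imwrite("pics/s7.png",vision.camera("scene"))
E
```

```text
time: 7.75
position: [0.5154, -0.0529, 0.2156]
tool_rot: [-0.353, 0.614, -0.332, 0.623]
ft_force: [-0.1, 0.1, 0.2]
grip_width: 0.0139
t 7.75 tip bin mm [-164.4  -11.9  203.7] front corner [-156.4  -12.   208.7] low 198.7 F [-0.1  0.1  0.2] w 13.9 q [-0.58  0.53  1.66  0.46  1.33 -0.81]
```

View pics/w7.png

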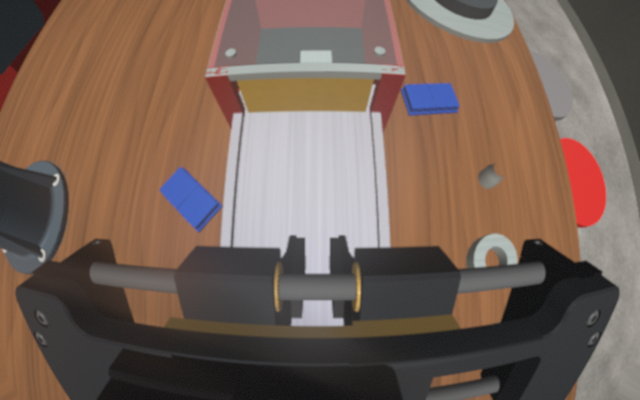

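View pics/t7.png

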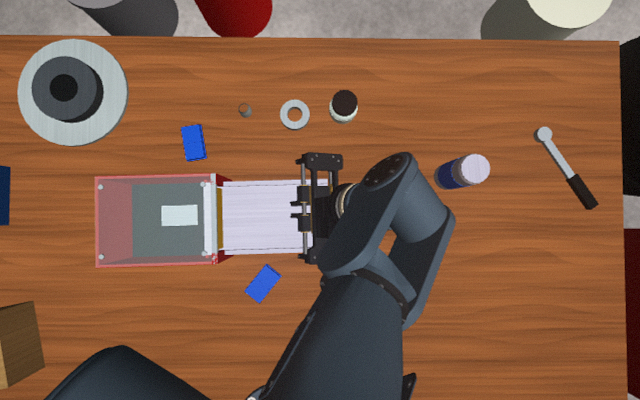

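View pics/s7.png

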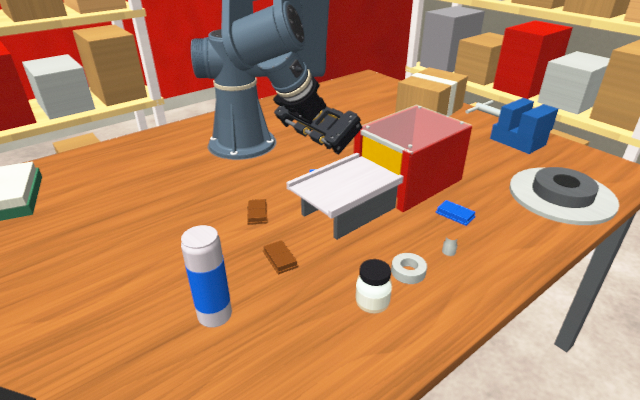

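The tray is empty and the pad lies upside down in the bin, top view (180,215). The flap looks shut, (382,155) in the scene view. I'll let it settle and compare with the first pictures.

```bash
python3 -m crank '[[0,0,0,0,0,0,-0.68],[0,0,0,0,0,0,-0.68],[0,0,0,0,0,0,-0.68],[0,0,0,0,0,0,-0.68],[0,0,0,0,0,0,-0.68],[0,0,0,0,0,0,-0.68]]' >/dev/null; python3 - <<'E'
from h import *
state()
s=vision.camera("scene"); t=vision.camera("top")
s0=cv2.imread("pics/scene0.png"); t0=cv2.imread("pics/top0.png"); s7=cv2.imread("pics/s7.png")
def yel(i): 
    h=cv2.cvtColor(i[110:190,350:415],cv2.COLOR_BGR2HSV); m=cv2.inRange(h,(20,150,120),(32,255,255)); return cv2.countNonZero(m),cv2.boundingRect(m)
print([yel(i) for i in(s0,s7,s)])
for n,a,b,rs in(("s",s0,s,[(160,220,230,335),(350,250,470,320),(430,190,480,260),(230,190,310,280)]),("t",t0,t,[(230,80,365,130),(430,140,495,195),(175,115,215,165),(92,170,222,272)])):
    for x0,y0,x1,y1 in rs: print(n,(x0,y0),(cv2.absdiff(a,b)[y0:y1,x0:x1].max(2)>40).sum())
m=cv2.cvtColor(t,cv2.COLOR_BGR2GRAY)[190:245,135:203]>170
r=cv2.minAreaRect(cv2.findNonZero(m.astype(np.uint8))); c=(r[0][0]+135,r[0][1]+190); print("pad bin mm",(RB.T@(plane("top",*c,.024)-O)*1000).round(),r[1])
E
```

```text
t 8.65 tip bin mm [-165.4  -12.7  204.8] front corner [-157.3  -12.7  209.8] low 199.8 F [ 0.1  0.8 -1.1] w 14.5 q [-0.58  0.53  1.66  0.46  1.33 -0.81]
[(839, (12, 26, 40, 39)), (837, (12, 26, 40, 39)), (839, (12, 26, 40, 39))]
s (160, 220) 0
s (350, 250) 0
s (430, 190) 0
s (230, 190) 0
t (230, 80) 0
t (430, 140) 38
t (175, 115) 0
t (92, 170) 774
pad bin mm [118.  -9.  24.] (20.0, 36.0)
```

```bash
python3 -c "
from rig import robot
print(robot.hand_in())"
```

```text
the job is handed in; nothing more can be done
None
```

I pushed the brake pad along the tray with the fingertips leaned 32°, under the flap, until it dropped into the bin. I then drew the fingers straight back out and lifted them clear, and handed in at about 9 s.

- **Pad:** it lies upside down on the bin floor, about 118 mm in from the doorway.
- **Flap:** it is shut; its yellow area in the scene picture is 839 px, the same as at the start.
- **Other things on the bench:** the scene view shows no change around the spray can, jar, bearing, socket and the brown and blue look-alikes it covers. In the top view, 38 pixels changed near the spray can. I took that to be the arm's edge in the frame, since the scene view shows the can unmoved.
- **Forces:** the readings I took stayed below about 4 N throughout.

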